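# Put the soldering kit back in its foam inserts

## Task

The rework kit is lying about on the bench: put the solder spool, the flux jar, the tweezers and the brush back into the kit tray, each fully down in the foam insert whose recess is cut for it. The brush must lie the way the cut-out shows, with its bristles in the widened end. Leave the blue phone and the USB stick beside them where they are.

Things in the scene. Friction and masses are not known exactly. Their poses are not given: they have to be found in the camera images.
- solder_spool: Reel of solder wire lying on its flange: pale upright drum, 54 mm diameter, 27 mm high, 0.16 kg. Origin at the centre of its underside, z up.
- flux_jar: Small closed flux jar with a wide screw lid: 42 mm diameter over the lid (40 mm below it), 27 mm high. Origin at the centre of its underside, z up.
- tweezers: Straight thin steel tweezers lying flat, 10 mm wide (x), 128 mm long (y), 10 mm high. Origin at the middle of the underside, z up. Grip across x at the middle. They may lie either way round in their recess.
- brush: Black antistatic brush on its side, 34 mm wide (x), 132 mm long (y), 12 mm high; its bar-shaped handle takes up x = 0 to +17 mm over the whole length; the bristles stand out from it to x = -17 mm between y = -33 and -66 mm. Origin midway along the length, on the face of the handle that the bristles stand out of, at the underside; z up. Grip the handle across x, at x = +8.5, y = 0.
- insert_spool: Dark foam insert, 78 x 152 x 13 mm, one of four side by side, in any order, in a grey tray (rim 21 mm high); pale recess floor 5 mm above its underside. This one has the larger round recess, 66 mm diameter, at its middle, with a 26 mm wide finger notch running to both ends along y. Origin on the underside, below the seated spool's origin; y along the insert, z up.
- insert_jar: Dark foam insert, 78 x 152 x 13 mm, one of four side by side, in any order, in a grey tray (rim 21 mm high); pale recess floor 5 mm above its underside. This one has the smaller round recess, 54 mm diameter, at its middle, with a 26 mm wide finger notch running to both ends along y. Origin on the underside, below the seated jar's origin; y along the insert, z up.
- insert_tweezers: Dark foam insert, 78 x 152 x 13 mm, one of four side by side, in any order, in a grey tray (rim 21 mm high); pale recess floor 5 mm above its underside. This one has a plain slot 20 x 138 mm along y, with a finger notch 68 mm wide (x) and 40 mm long across its middle. Origin on the underside, below the seated tweezers' origin; y along the insert, z up.
- insert_brush: Foam insert like the others (78 x 152 x 13 mm, recess floor 5 mm up; origin at the centre of the underside, z up). Slot 27 x 142 mm along y for the handle; its -y end, beyond y = -30 mm, is widened to x = -32 mm for the bristles. Finger notch 68 (x) x 40 mm across the middle. Seated, the brush has the axes of this insert and its origin at x = -8.5, y = 0, z = +5 mm.
- blue_phone: Blue phone lying face down near the front edge, 145 x 72 mm, 11 mm thick; not to be moved. Origin at the middle of its underside. To its left (+y) stands a fixed open carton, 105 mm high, over x = 0.28 to 0.475, y = 0.365 to 0.515 m.
- usb_stick: USB stick lying among the kit, 16 x 46 mm, 7 mm high; not to be moved. Origin at the middle of its underside. Behind it stands a fixed sign: foot 100 x 120 mm about x = 0.69, y = 0.06 m, board and head plate up to 0.52 m high; keep the wrist clear of it.
There are look-alikes about, which are no part of the job. Several things look just like the flux_jar: the one meant starts farthest from the robot's base.

How it is judged:
By the outcome, as a careful person would: the job done as asked, in the order asked, and still so for the second after the job is handed in, with the robot touching nothing.
It also fails if it takes over 106 s, if anything falls off the work surface, if the arm or the gripper's body presses on something with over 40 N, if the wrist force passes 120 N, or if a joint passes its speed limit or range.

## Robot

A 7-joint arm with a two-finger parallel gripper is mounted at the origin on a cart in front of the work surface, level with it; the furniture and walls round the work are solid. World frame = base frame: x ahead of the robot, y to its left, z up, the work surface at z = 0. Lengths are in m, angles in degrees, forces in N, time in s.
With the tool pointing down it reaches from about 0.425 to 0.925 m from the base axis. Payload 6.8 kg.
Tool frame: the origin (TCP) lies at the centre of the arm's flange, where the gripper is bolted on; the fingertips stand 173 mm ahead of it and the grasp point (between the pads) lies 155 mm ahead of it; z points along the fingers, y is the line along which they close (so a half turn about z gives the same grasp; the last joint's range is limited). The gripper opens to 85 mm and grips with 20 to 120 N. Pads are 22 mm wide; open, the fingers measure 114 mm over their backs; the gripper's body (76 mm by 85 mm) begins 54 mm behind the grasp point. The pads swing forward as they close: fully open they stand 13 mm farther back than shut.
Start: joints at [-6.194, 27.33, 1.283, 89.118, -0.659, 63.558, -4.761], TCP at [0.675, 0, 0.405] pointing down, gripper open.
Joint ranges: [-169.35, 169.35], [-19.33, 120.38], [-80.79, 83.38], [13.8, 139.57], [-78.32, 258.32], [9.67, 109.79], [-169.56, 169.56]. Speed limits (degrees/s): [136.94, 136.94, 180, 180, 180, 180, 180].

## Interface

Orientations are given as [roll, pitch, yaw] about the fixed x, y, z axes, in that order (R = Rz(yaw) Ry(pitch) Rx(roll)).
In Python, from rig import * gives the robot as it stands. The module is installed in compiled form; this text tells all that it offers.
- The arm moves only by the shell command python3 -m handwheel 'ROWS' [OPENING] [FORCE]. ROWS is JSON, a list of rows, each a list of 2 entries, a list of its own where there are three numbers: the shift along the tool's x, y, z in cm, then the turn, a rotation vector about the tool's x, y, z in degrees. In form: [[[x, y, z], [rx, ry, rz]], ...]. A call has exactly 8 rows; each row is the pose to reach, as a shift and turn from the pose commanded when the call began, along the tool's axes at that moment; what a row does not reach only later rows make up. A row lasts 1/12 s, in which the tool goes at most 41.7 mm and 7.16 degrees, less where a joint would pass 70% of its speed; a pose out of reach is approached as far as the arm can. A call with a gripper value outside its range is refused whole. OPENING is the finger opening in cm, from 0 to 8.54, set as the call begins (- or left out, the last holds). The fingers move at their own pace and stop on an object; FORCE is the grip in N (left out, the last holds). Time passes only in rows, so rows that repeat a pose let the fingers close, or fill a call up. It gives the time, the measured TCP pose, the force, the opening and the grip force at its end, in the units of the state.
- sense(): the state, without advancing time (a new reading comes with each control period).
- camera(name): name is "scene" or "side" or "wrist"; returns the picture (480x640x3 uint8, blue, green, red); there is no depth.
- calibration(name): a dict with "mtx" (3x3 intrinsics, pixels), "rvec" (rotation vector, rad) and "tvec" (3), from world to camera coordinates, as OpenCV has them. Camera axes: x right, y down, z forward; pixel columns grow to the right and rows downward; lengths in m; the calibration is good to about 2 mm. A picture is of the moment at which its call begins: read the wrist's pose just before it. calibration takes no time and is no camera call; for the wrist camera it gives the pose at the moment of the call.
- hand_in(): hands the job in; it is judged then, once.
Trained networks look in the newest picture that a camera, given by its name, has taken for a name from the list of things; names that differ only in an ending like _2 or _b are one class to them, and where a whole thing is asked for, a point or a joint stands for the part that bears it (a point fixed in the world has none). Each returns a list of dicts, best first, with "score" (0 to 1); they miss things now and then, are a little off and sometimes report something else, mostly with a low value. They report only what shows in the picture. A call takes as long as a camera call. They do not tell look-alikes from the thing itself.
- find_in(camera, query): "centre" ([x, y, z] in m, in the coordinates of the camera as it stood for that picture, good to about 4 mm: the middle of the surface that is visible of it).
The state is a dict: "clock": time; "q": joint angles; "dq": joint speeds; "tau": joint torques, N m; "tcp_pos": TCP position; "eef_rot": TCP orientation; "wrist_force": force on the tool from outside, world axes, zero at the start; "moment": the same for the moment, N m; "gripper_width": opening from 0.0 (shut) to 1.0 (fully open); "grasp_force": force on a finger pad.
Only numpy, scipy, OpenCV 4.12 (cv2) and the standard library are available. Lean on these libraries where they do the work, as an engineer would, in place of code of your own. Each camera call takes 0.05 s, during which the arm holds its last target. There are 200 camera calls.

## Working session

There is one attempt and no reset: what is moved stays moved. The work goes in short steps, Python scripts to look and compute and a shell command to move; the robot and the scene stay as the last step left them, time stands still between calls to the robot, and variables do not carry over. Pictures are saved under pics/ and viewed, at most 14 in all, crops included, and the job is handed in when it is done.

```bash
mkdir -p pics
cat > h.py <<'E'
from rig import *
import numpy as np, cv2
def cal(n):
    c=calibration(n); R=cv2.Rodrigues(np.array(c["rvec"],float))[0]; return np.array(c["mtx"],float),R,np.array(c["tvec"],float).ravel()
def px2w(n,u,v,z,c=None):
    K,R,t=c or cal(n); d=R.T@np.linalg.solve(K,[u,v,1.]); o=-R.T@t; return o+d*(z-o[2])/d[2]
def w2px(n,p,c=None):
    K,R,t=c or cal(n); q=K@(R@np.array(p,float)+t); return q[:2]/q[2]
E
python3 - <<'E'
from h import *
s=sense(); print(s)
for n in ("scene","side","wrist"):
    c=cal(n); im=camera(n); cv2.imwrite(f"pics/{n}0.png",im)
    print(n,np.round(-c[1].T@c[2],3))
    for q in ["solder_spool","flux_jar","tweezers","brush","insert_spool","insert_jar","insert_tweezers","insert_brush","blue_phone","usb_stick"]:
        print(q,[(round(d["score"],2),np.round(c[1].T@(np.array(d["centre"])-c[2]),3).tolist()) for d in find_in(n,q)[:5]])
E
```

```text
{'clock': 0.0, 'q': array([-6.19336289, 27.37486171,  1.28089198, 89.17834658, -0.66026865,
       63.5558199 , -4.76165496]), 'dq': array([ 0.03608311, -0.00490083,  0.07072071,  0.0482345 ,  0.03210895,
        0.00370665,  0.07851209]), 'tau': array([-5.45967814e-04, -5.96443820e+01,  1.60769675e+00, -2.81194621e+01,
        1.24063640e-02,  9.39900521e-03,  2.20753498e-05]), 'tcp_pos': array([ 6.74726337e-01, -3.52785752e-07,  4.03736396e-01]), 'eef_rot': array([-1.79898537e+02,  6.71562731e-03,  8.99991277e+01]), 'wrist_force': array([-0.33830141, -0.00806617,  0.60459482]), 'moment': array([ 0.0077186 , -0.04050735, -0.01703131]), 'grasp_force': 0.0, 'gripper_width': 0.9992427932221345}
scene [-0.099  0.505  0.727]
solder_spool [(0.8, [0.433, 0.233, 0.03])]
flux_jar [(0.92, [0.331, -0.04, 0.027]), (0.83, [0.525, 0.008, 0.024]), (0.75, [0.555, 0.219, 0.028]), (0.74, [0.353, 0.301, 0.029])]
tweezers [(0.46, [0.457, 0.083, 0.006])]
brush [(0.55, [0.592, 0.312, 0.011])]
insert_spool [(0.97, [0.509, -0.132, 0.015])]
insert_jar [(0.83, [0.493, -0.216, 0.018])]
insert_tweezers [(0.64,
[... 656 characters left out ...]
0.37, [0.468, 0.058, 0.002])]
insert_tweezers [(0.81, [0.472, -0.369, 0.015]), (0.56, [0.57, 0.206, 0.03]), (0.39, [0.466, 0.056, 0.0])]
insert_brush [(0.72, [0.479, -0.29, 0.01])]
blue_phone []
usb_stick [(0.55, [0.538, 0.066, 0.005])]
wrist [0.675 0.073 0.375]
solder_spool []
flux_jar [(0.68, [0.537, -0.002, 0.025]), (0.67, [0.347, -0.05, 0.032]), (0.62, [0.57, 0.197, 0.009])]
tweezers [(0.96, [0.449, 0.087, 0.006])]
brush []
insert_spool [(0.69, [0.484, -0.125, 0.017])]
insert_jar [(0.93, [0.544, -0.202, 0.015])]
insert_tweezers [(0.56, [0.415, -0.367, 0.021])]
insert_brush [(0.82, [0.55, -0.275, 0.019])]
blue_phone [(0.77, [0.371, 0.125, 0.009])]
usb_stick [(0.28, [0.55, -0.277, 0.018])]
```

View pictures.

View pics/scene0.png

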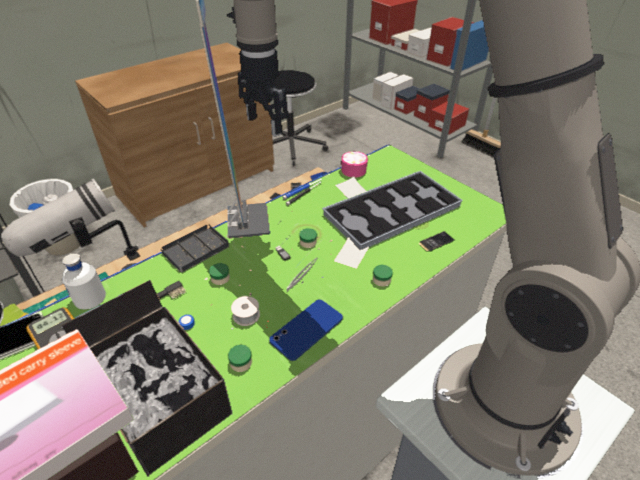

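View pics/side0.png

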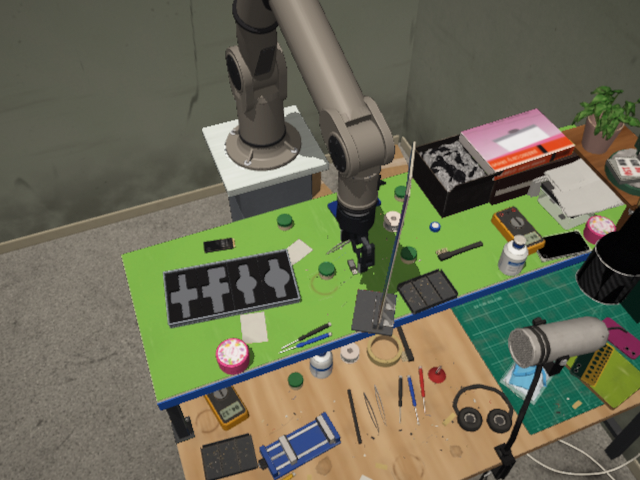

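View pics/wrist0.png

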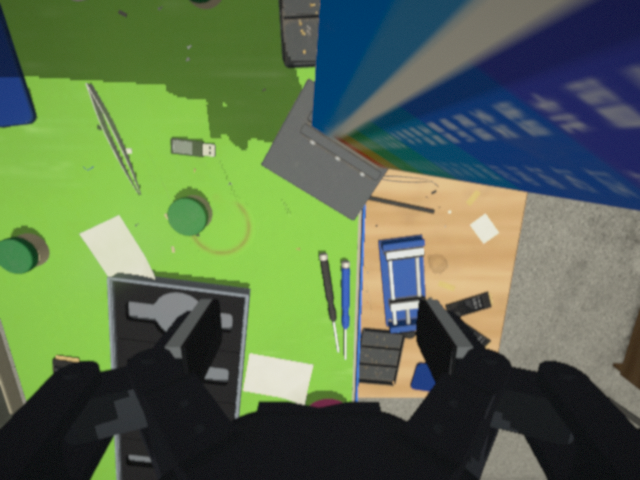

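```bash
python3 -m handwheel '[[[0,-4,0],[0,0,0]],[[0,-8,0],[0,0,0]],[[0,-12,0],[0,0,0]],[[0,-16,0],[0,0,0]],[[4,-18,0],[0,0,0]],[[8,-18,0],[0,0,0]],[[12,-18,0],[0,0,0]],[[12,-18,0],[0,0,0]]]' && python3 -m handwheel '[[[0,0,0],[0,0,0]],[[0,0,0],[0,0,0]],[[0,0,0],[0,0,0]],[[0,0,0],[0,0,0]],[[0,0,0],[0,0,0]],[[0,0,0],[0,0,0]],[[0,0,0],[0,0,0]],[[0,0,0],[0,0,0]]]'
python3 - <<'E'
from h import *
c=cal("wrist"); im=camera("wrist"); cv2.imwrite("pics/w1.png",im); np.savez("w1.npz",K=c[0],R=c[1],t=c[2]); print(c[0])
s=camera("side"); print(px2w("side",295,380,0.027),px2w("side",232,355,0.0))
for q in ["solder_spool","flux_jar","tweezers","brush"]:
    print(q,[(round(d["score"],2),np.round(c[1].T@(np.array(d["centre"])-c[2]),3).tolist()) for d in find_in("wrist",q)[:5]])
E
```

```text
clock: 2.32
tcp_pos: [0.4938, 0.1285, 0.4056]
eef_rot: [179.9, -0.3, 90.6]
wrist_force: [0.3, 1.7, 0.2]
gripper_width: 0.999
grasp_force: 0.0
clock: 2.98
tcp_pos: [0.4951, 0.1197, 0.4047]
eef_rot: [180.0, 0.0, 90.0]
wrist_force: [0.0, -0.4, 0.4]
gripper_width: 1.002
grasp_force: 0.0
[[332.96136898   0.         318.44750269]
 [  0.         332.96136898 240.94357957]
 [  0.           0.           1.        ]]
[ 0.79861389 -0.18727367  0.027     ] [ 0.67020436 -0.29903889  0.        ]
solder_spool [(0.58, [0.443, 0.229, 0.024])]
flux_jar [(0.92, [0.358, 0.293, 0.026]), (0.62, [0.533, 0.001, 0.025]), (0.61, [0.566, 0.213, 0.031]), (0.38, [0.538, 0.07, 0.007])]
tweezers [(0.69, [0.453, 0.087, 0.008])]
brush [(0.86, [0.594, 0.302, 0.01])]
```

View pics/w1.png

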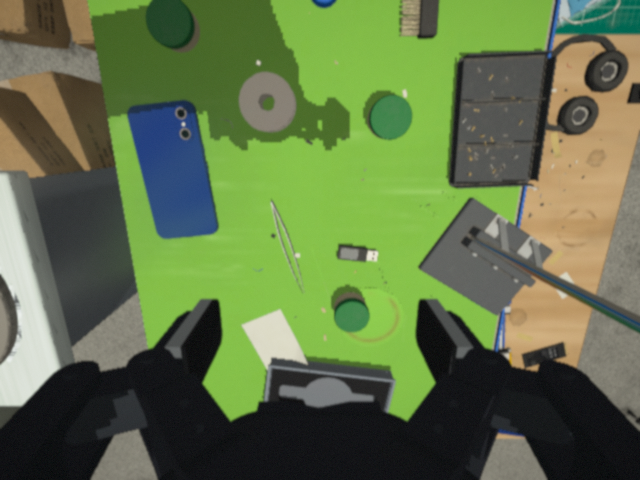

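```bash
python3 - <<'E'
from h import *
d=np.load("w1.npz"); c=(d["K"],d["R"],d["t"]); im=cv2.imread("pics/w1.png")
print("spool",px2w("",267,101.5,.027,c),"hole",px2w("",267,102,.027,c),"jar",px2w("",391,117,.027,c))
a,b=px2w("",272,201,.006,c),px2w("",303,291,.006,c); print("tw",a,b,(a+b)/2,np.linalg.norm(a-b),np.degrees(np.arctan2(*(b-a)[1::-1])))
print("phone corners",[px2w("",u,v,.011,c).round(3) for u,v in((217,232),(195,100),(128,105),(160,238))])
print("usb",px2w("",340,253,.007,c),px2w("",378,256,.007,c))
hsv=cv2.cvtColor(im,cv2.COLOR_BGR2HSV)
for u,v in((391,117),(267,85),(267,70),(290,101)): print(u,v,hsv[v,u],im[v,u])
E
python3 -m handwheel '[[[3,-1,0],[0,0,0]],[[6,-3,0],[0,0,0]],[[9,-5,0],[0,0,0]],[[10.9,-5.2,0],[0,0,0]],[[10.9,-5.2,0],[0,0,0]],[[10.9,-5.2,0],[0,0,0]],[[10.9,-5.2,0],[0,0,0]],[[10.9,-5.2,0],[0,0,0]]]' 7
python3 - <<'E'
from h import *
s=sense();c=cal("wrist"); im=camera("wrist"); cv2.imwrite("pics/w2.png",im); np.savez("w2.npz",K=c[0],R=c[1],t=c[2]); print(s["tcp_pos"],s["eef_rot"])
E
```

```text
spool [0.44524923 0.22843921 0.027     ] hole [0.44522838 0.22799031 0.027     ] jar [0.5661705  0.21417983 0.027     ]
tw [0.4430493  0.12756267 0.006     ] [0.47602007 0.01741651 0.006     ] [0.45953468 0.07248959 0.006     ] 0.11497499525920839 -73.33563690693853
phone corners [array([0.38 , 0.093, 0.011]), array([0.37 , 0.232, 0.011]), array([0.302, 0.227, 0.011]), array([0.314, 0.086, 0.011])]
usb [0.51998475 0.0664151  0.007     ] [0.56453014 0.06263578 0.007     ]
391 117 [ 65 132 133] [ 76 133  64]
267 85 [ 21  36 135] [116 129 135]
267 70 [ 44 133 109] [ 52 109  82]
290 101 [ 20  34 136] [118 130 136]
clock: 3.95
tcp_pos: [0.4436, 0.2277, 0.4046]
eef_rot: [180.0, 0.0, 89.9]
wrist_force: [0.2, -0.8, -1.0]
gripper_width: 0.818
grasp_force: 0.0
[0.44361446 0.22767791 0.40461176] [1.79997933e+02 3.61261750e-02 8.98672983e+01]
```

View pics/w2.png

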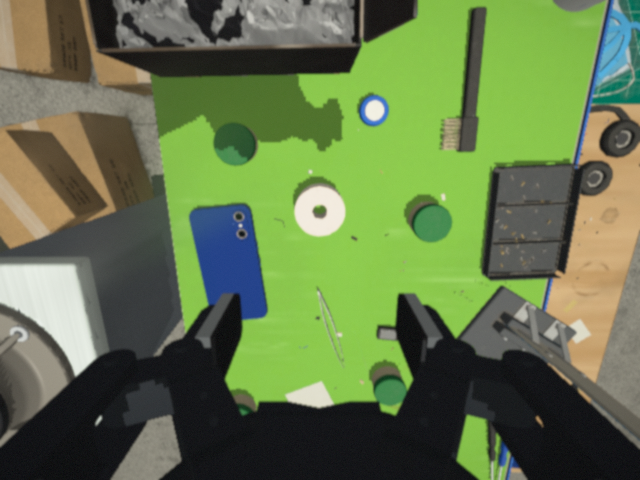

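Run:
```python
from h import *
d=np.load("w2.npz"); c=(d["K"],d["R"],d["t"]); im=cv2.imread("pics/w2.png")
print("spool",px2w("",320,210.5,.027,c),"jar",px2w("",432,223,.027,c))
a,b=px2w("",318,287,.006,c),px2w("",344,366,.006,c); print("tw",a,b,(a+b)/2,np.linalg.norm(a-b),np.degrees(np.arctan2(*(b-a)[1::-1])))
# brush handle: dark mask
hsv=cv2.cvtColor(im,cv2.COLOR_BGR2HSV); m=np.zeros((480,640),np.uint8); m[5:156,455:492]=(im[5:156,455:492].max(2)<90)
n,l,st,ce=cv2.connectedComponentsWithStats(m); i=1+np.argmax(st[1:,4]); print(st[i])
ys,xs=np.nonzero(l==i); P=np.array([px2w("",u,v,.011,c)[:2] for u,v in zip(xs,ys)],np.float32)
r=cv2.minAreaRect(P); print("brush handle",r, cv2.boxPoints(r).round(4).tolist())
```

```text
spool [0.44508105 0.22879039 0.027     ] jar [0.56531385 0.21475123 0.027     ]
tw [0.44258534 0.13041493 0.006     ] [0.47616794 0.01758368 0.006     ] [0.45937664 0.07399931 0.006     ] 0.11772289552383003 -73.42511889984439
[ 458    8   28  143 2077]
brush handle ((0.5957848429679871, 0.35420650243759155), (0.017107700929045677, 0.1294131875038147), 2.9471893310546875) [[0.583899974822998, 0.41839998960494995], [0.5906000137329102, 0.2890999913215637], [0.607699990272522, 0.28999999165534973], [0.6010000109672546, 0.41929998993873596]]
```

```bash
python3 -m handwheel '[[[0.1,0.15,4],[0,0,0]],[[0.1,0.15,8],[0,0,0]],[[0.1,0.15,12],[0,0,0]],[[0.1,0.15,16],[0,0,0]],[[0.1,0.15,19],[0,0,0]],[[0.1,0.15,21.5],[0,0,0]],[[0.1,0.15,22.8],[0,0,0]],[[0.1,0.15,22.8],[0,0,0]]]' && python3 -m handwheel '[[[0,0,0],[0,0,0]],[[0,0,0],[0,0,0]],[[0,0,0],[0,0,0]],[[0,0,0],[0,0,0]],[[0,0,0],[0,0,0]],[[0,0,0],[0,0,0]],[[0,0,0],[0,0,0]],[[0,0,0],[0,0,0]]]' 4.5 40
```

```text
clock: 4.67
tcp_pos: [0.4439, 0.2284, 0.1739]
eef_rot: [-179.7, 0.2, 89.9]
wrist_force: [-0.3, -0.4, -0.4]
gripper_width: 0.824
grasp_force: 0.0
clock: 5.33
tcp_pos: [0.4448, 0.2301, 0.1774]
eef_rot: [179.9, -0.0, 90.0]
wrist_force: [-0.6, -1.1, 6.6]
gripper_width: 0.613
grasp_force: 42.8
```

```bash
python3 -m handwheel '[[[0,0,-4],[0,0,0]],[[0,0,-8],[0,0,0]],[[-2,0,-11],[0,0,0]],[[-5,0,-13.5],[0,0,0]],[[-8,0,-16],[0,0,0]],[[-11.5,0,-18],[0,0,0]],[[-15,0.5,-20],[0,0,0]],[[-19,1,-21],[0,0,0]]]' && python3 -m handwheel '[[[-4,0,0],[0,0,0]],[[-8,0.5,0],[0,0,0]],[[-12,1,0],[0,0,0]],[[-16,1.5,0],[0,0,0]],[[-20,2,0],[0,0,0]],[[-24,2,0],[0,0,0]],[[-28,2,0],[0,0,0]],[[-32,2,0],[0,0,0]]]' && python3 -m handwheel '[[[-3,0,0],[0,0,0]],[[-4.5,0,0],[0,0,0]],[[-4.5,0,0],[0,0,0]],[[-4.5,0,0],[0,0,0]],[[-4.5,0,0],[0,0,0]],[[-4.5,0,0],[0,0,0]],[[-4.5,0,0],[0,0,0]],[[-4.5,0,0],[0,0,0]]]'
python3 - <<'E'
from h import *
s=sense();c=cal("wrist"); im=camera("wrist"); cv2.imwrite("pics/w3.png",im); np.savez("w3.npz",K=c[0],R=c[1],t=c[2]); print(s["tcp_pos"],s["eef_rot"])
E
```

```text
clock: 6.0
tcp_pos: [0.4545, 0.0393, 0.3892]
eef_rot: [179.8, -0.1, 90.1]
wrist_force: [0.9, 0.5, -0.3]
gripper_width: 0.607
grasp_force: 43.5
clock: 6.67
tcp_pos: [0.474, -0.2817, 0.3866]
eef_rot: [-180.0, -0.0, 90.0]
wrist_force: [1.2, 0.4, -1.0]
gripper_width: 0.61
grasp_force: 43.5
clock: 7.33
tcp_pos: [0.4748, -0.324, 0.3868]
eef_rot: [180.0, -0.0, 90.1]
wrist_force: [-0.7, -0.4, -1.7]
gripper_width: 0.614
grasp_force: 43.5
[ 0.47477515 -0.32397108  0.38678289] [ 1.79989908e+02 -2.05836836e-02  9.00920534e+01]
```

View pics/w3.png

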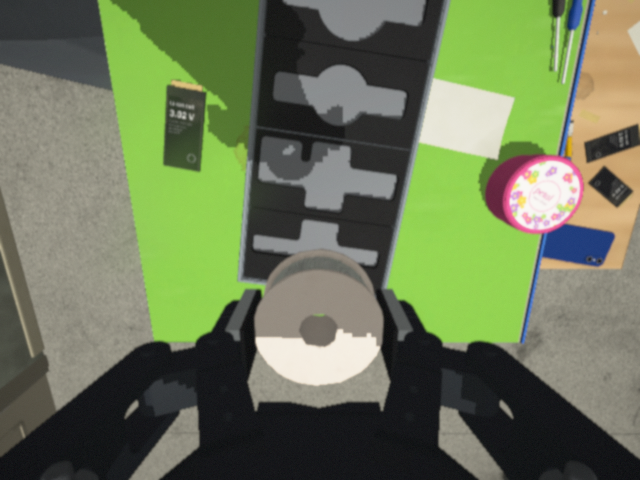

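Run:
```python
import cv2
im=cv2.imread("pics/w3.png")[0:292,225:455]; cv2.imwrite("pics/w3c.png",cv2.resize(im,None,fx=2,fy=2,interpolation=cv2.INTER_CUBIC))
```

```text
(no output)
```

View pics/w3c.png

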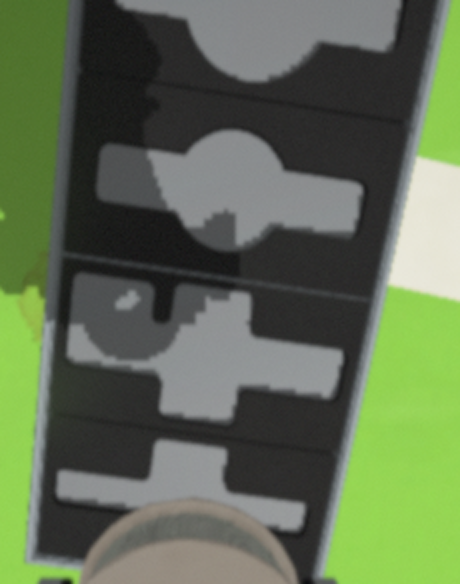

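Run:
```python
from h import *
from scipy.optimize import least_squares
d=np.load("w3.npz"); c=(d["K"],d["R"],d["t"])
W=lambda u,v,z: px2w("",u/2+225,v/2,z,c)[:2]
for n,a,b,z in [("D1",(82,72),(404,122),.016),("D2",(66,257),(371,299),.016),("D3",(54,415),(334,452),.016),("jar",(98,172),(361,208),.012),("brush",(68,328),(341,373),.012),("tw",(57,485),(304,515),.012),("rimR",(437,72),(318,575),.022),("rimL",(75,72),(33,560),.022)]:
    A,B=W(*a,z),W(*b,z); print(n,A.round(4),B.round(4),((A+B)/2).round(4),np.linalg.norm(A-B).round(4),np.degrees(np.arctan2(*(B-A)[::-1])).round(2))
print("jarcirc",W(233,129,.016),W(235,250,.008),"spool low",W(252,80,.009))
# fit: origin=D2 mid (u along insert, n = dirs)
obs=[]
for k,(a,b) in {0:((82,72),(404,122)),1:((66,257),(371,299)),2:((54,415),(334,452))}.items():
    obs+= [(k,W(*a,.016)),(k,W(*b,.016))]
ends=[W(98,172,.012),W(361,208,.012),W(68,328,.012),W(341,373,.012),W(57,485,.012),W(304,515,.012)]
def f(p):
    th=p[2]; y=np.array([np.cos(th),np.sin(th)]); x=np.array([np.sin(th),-np.cos(th)])  # insert y, insert x
    r=[(q-p[:2])@x-(k-1)*.078 for k,q in obs]
    r+=[ ((ends[i]+ends[i+1])/2-p[:2])@y for i in (0,2,4)]
    return r
s=least_squares(f,[.49,-.25,0]); th=s.x[2]; x=np.array([np.sin(th),-np.cos(th)])
print(np.degrees(th),np.round(f(s.x),4))
for n,k in(("spool",-1.5),("jar",-.5),("brush",.5),("tw",1.5)): print(n,(s.x[:2]+k*.078*x).round(4))
K=cal("scene")
```

```text
D1 [ 0.4273 -0.1612] [ 0.5743 -0.1813] [ 0.5008 -0.1712] 0.1484 -7.78
D2 [ 0.416  -0.2402] [ 0.5655 -0.2597] [ 0.4908 -0.2499] 0.1508 -7.44
D3 [ 0.4057 -0.3179] [ 0.5523 -0.3376] [ 0.479  -0.3278] 0.1479 -7.65
jar [ 0.4325 -0.2019] [ 0.5584 -0.2176] [ 0.4954 -0.2097] 0.1269 -7.13
brush [ 0.4145 -0.2741] [ 0.5541 -0.2966] [ 0.4843 -0.2854] 0.1414 -9.17
tw [ 0.4043 -0.3572] [ 0.5391 -0.3743] [ 0.4717 -0.3658] 0.1358 -7.26
rimR [ 0.5853 -0.1626] [ 0.5467 -0.4057] [ 0.566  -0.2841] 0.2462 -99.01
rimL [ 0.425  -0.1627] [ 0.3909 -0.3969] [ 0.408  -0.2798] 0.2366 -98.29
jarcirc [ 0.49581892 -0.1842205 ] [ 0.49844254 -0.23658407] spool low [ 0.50459409 -0.16250534]
-7.896512071946725 [-0.001  -0.0013  0.0008 -0.0004  0.0012  0.0006  0.0009  0.0003 -0.0012]
spool [ 0.5051 -0.1336]
jar [ 0.4944 -0.2108]
brush [ 0.4837 -0.2881]
tw [ 0.4729 -0.3654]
```

```bash
python3 -m handwheel '[[[4,0.6,0],[0,0,2]],[[8,1.2,0],[0,0,4]],[[12,2,1],[0,0,6]],[[16,3,3],[0,0,8]],[[19.1,3,6],[0,0,8]],[[19.1,3,10],[0,0,8]],[[19.1,3,14],[0,0,8]],[[19.1,3,16],[0,0,8]]]' && python3 -m handwheel '[[[0,0,0],[0,0,0]],[[0,0,0],[0,0,0]],[[0,0,0],[0,0,0]],[[0,0,0],[0,0,0]],[[0,0,0],[0,0,0]],[[0,0,0],[0,0,0]],[[0,0,0],[0,0,0]],[[0,0,0],[0,0,0]]]'
```

```text
clock: 8.05
tcp_pos: [0.5032, -0.132, 0.2231]
eef_rot: [-179.7, -0.0, 82.2]
wrist_force: [-1.4, 0.0, -2.1]
gripper_width: 0.614
grasp_force: 43.4
clock: 8.72
tcp_pos: [0.5047, -0.1341, 0.2273]
eef_rot: [179.9, -0.0, 82.0]
wrist_force: [-1.0, -0.6, -1.7]
gripper_width: 0.613
grasp_force: 43.4
```

```bash
python3 -m handwheel '[[[0,0,1],[0,0,0]],[[0,0,2],[0,0,0]],[[0,0,3],[0,0,0]],[[0,0,3.6],[0,0,0]],[[0,0,3.9],[0,0,0]],[[0,0,4.1],[0,0,0]],[[0,0,4.2],[0,0,0]],[[0,0,4.2],[0,0,0]]]'
```

```text
clock: 9.38
tcp_pos: [0.5039, -0.1339, 0.1854]
eef_rot: [-179.9, -0.0, 82.0]
wrist_force: [-7.3, 3.3, 13.4]
gripper_width: 0.612
grasp_force: 44.9
```

```bash
python3 -m handwheel '[[[0,0,0],[0,0,0]],[[0,0,0],[0,0,0]],[[0,0,0],[0,0,0]],[[0,0,-0.5],[0,0,0]],[[0,0,-2],[0,0,0]],[[0,0,-4],[0,0,0]],[[0,0,-6],[0,0,0]],[[0,0,-8],[0,0,0]]]' 6.8 && python3 -m handwheel '[[[4,0,0],[0,0,0]],[[8,-1,0],[0,0,0]],[[12,-2,0],[0,0,0]],[[16,-2,0],[0,0,0]],[[20,-2,0],[0,0,0]],[[24,-2,0],[0,0,0]],[[28,-2,0],[0,0,0]],[[32,-1,0],[0,0,0]]]' && python3 -m handwheel '[[[3,1,0],[0,0,0]],[[3.4,2.2,0],[0,0,0]],[[3.4,2.2,0],[0,0,0]],[[3.4,2.2,0],[0,0,0]],[[3.4,2.2,0],[0,0,0]],[[3.4,2.2,0],[0,0,0]],[[3.4,2.2,0],[0,0,0]],[[3.4,2.2,0],[0,0,0]]]'
python3 - <<'E'
from h import *
for n in("scene","side"): cv2.imwrite(f"pics/{n}1.png",camera(n))
c=cal("wrist"); im=camera("wrist"); print([(round(d["score"],2),np.round(c[1].T@(np.array(d["centre"])-c[2]),3).tolist()) for d in find_in("wrist","flux_jar")])
cv2.imwrite("pics/w4.png",im)
a=cv2.imread("pics/scene1.png")[150:270,280:480]
b=cv2.imread("pics/side1.png")[190:360,130:330]
A=cv2.resize(a,(400,240)); B=cv2.resize(b,(400,340)); C=cv2.resize(im,(400,300)); 
o=np.zeros((580,800,3),np.uint8); o[:240,:400]=A; o[240:580,:400]=B; o[:300,400:]=C; cv2.imwrite("pics/m1.png",o)
E
```

```text
clock: 10.05
tcp_pos: [0.5044, -0.134, 0.2657]
eef_rot: [-180.0, 0.0, 82.0]
wrist_force: [1.0, -0.4, -0.4]
gripper_width: 0.797
grasp_force: 0.0
clock: 10.72
tcp_pos: [0.5378, 0.1866, 0.2649]
eef_rot: [-179.9, 0.0, 82.1]
wrist_force: [0.7, -0.1, -0.0]
gripper_width: 0.803
grasp_force: 0.0
clock: 11.38
tcp_pos: [0.5654, 0.2141, 0.2649]
eef_rot: [-180.0, 0.0, 81.9]
wrist_force: [0.3, -0.3, -0.5]
gripper_width: 0.797
grasp_force: 0.0
[(0.81, [0.567, 0.217, 0.026]), (0.64, [0.374, 0.292, 0.012])]
```

View pics/m1.png

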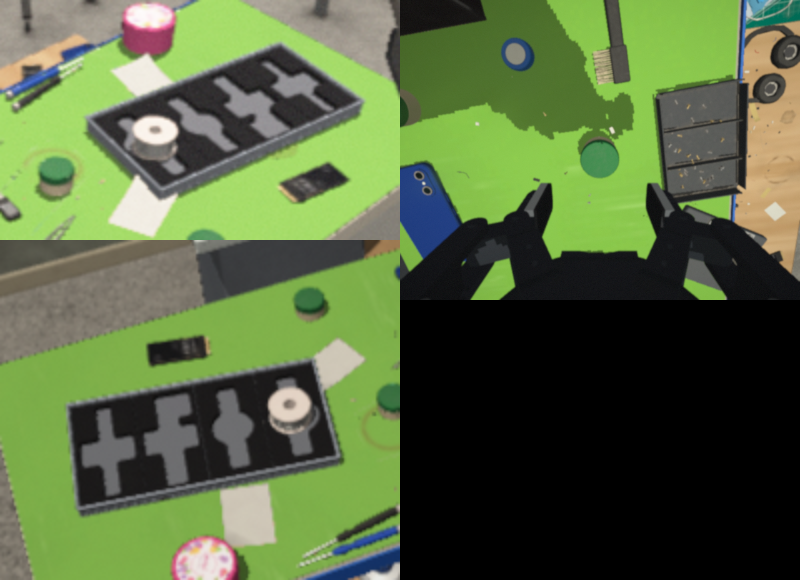

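```bash
python3 -m handwheel '[[[0.1,0,2],[0,0,0]],[[0.1,0,4],[0,0,0]],[[0.1,0,6],[0,0,0]],[[0.1,0,7.5],[0,0,0]],[[0.1,0,8.5],[0,0,0]],[[0.1,0,8.8],[0,0,0]],[[0.1,0,8.8],[0,0,0]],[[0.1,0,8.8],[0,0,0]]]' && python3 -m handwheel '[[[0,0,0],[0,0,0]],[[0,0,0],[0,0,0]],[[0,0,0],[0,0,0]],[[0,0,0],[0,0,0]],[[0,0,0],[0,0,0]],[[0,0,0],[0,0,0]],[[0,0,0],[0,0,0]],[[0,0,0],[0,0,0]]]' 3.2 40
```

```text
clock: 12.25
tcp_pos: [0.5662, 0.216, 0.1773]
eef_rot: [180.0, -0.0, 82.0]
wrist_force: [-0.2, 0.3, 0.9]
gripper_width: 0.798
grasp_force: 0.0
clock: 12.92
tcp_pos: [0.5662, 0.2161, 0.178]
eef_rot: [179.9, -0.1, 82.0]
wrist_force: [-0.6, -0.3, 5.3]
gripper_width: 0.447
grasp_force: 39.9
```

```bash
python3 -m handwheel '[[[0,0,-3],[0,0,0]],[[0,0,-6],[0,0,0]],[[-1,-1,-9],[0,0,0]],[[-4,-2.5,-9],[0,0,0]],[[-8,-3.5,-9],[0,0,0]],[[-12,-3.5,-9],[0,0,0]],[[-16,-3.5,-9],[0,0,0]],[[-20,-3.5,-9],[0,0,0]]]' && python3 -m handwheel '[[[-4,0,0],[0,0,0]],[[-8,0.5,0],[0,0,0]],[[-12,1,0],[0,0,0]],[[-16,2,0],[0,0,0]],[[-20,2.3,0],[0,0,0]],[[-23.3,2.3,0],[0,0,0]],[[-23.3,2.3,2],[0,0,0]],[[-23.3,2.3,4],[0,0,0]]]' && python3 -m handwheel '[[[0,0,0],[0,0,0]],[[0,0,0],[0,0,0]],[[0,0,0],[0,0,0]],[[0,0,0],[0,0,0]],[[0,0,0],[0,0,0]],[[0,0,0],[0,0,0]],[[0,0,0],[0,0,0]],[[0,0,0],[0,0,0]]]'
```

```text
clock: 13.58
tcp_pos: [0.5026, 0.0212, 0.2675]
eef_rot: [179.9, -0.0, 82.0]
wrist_force: [0.7, -1.1, -0.1]
gripper_width: 0.447
grasp_force: 40.6
clock: 14.25
tcp_pos: [0.4935, -0.2147, 0.2279]
eef_rot: [179.7, 0.1, 81.7]
wrist_force: [0.9, 0.9, -1.3]
gripper_width: 0.453
grasp_force: 40.6
clock: 14.92
tcp_pos: [0.4938, -0.2111, 0.227]
eef_rot: [180.0, 0.0, 82.0]
wrist_force: [0.0, -0.1, -0.2]
gripper_width: 0.454
grasp_force: 40.6
```

```bash
python3 -m handwheel '[[[0,0,1],[0,0,0]],[[0,0,2],[0,0,0]],[[0,0,3],[0,0,0]],[[0,0,3.6],[0,0,0]],[[0,0,3.9],[0,0,0]],[[0,0,4.1],[0,0,0]],[[0,0,4.2],[0,0,0]],[[0,0,4.2],[0,0,0]]]'
```

```text
clock: 15.58
tcp_pos: [0.493, -0.2111, 0.1859]
eef_rot: [-179.9, -0.1, 82.0]
wrist_force: [-7.7, 4.8, 21.9]
gripper_width: 0.453
grasp_force: 42.7
```

```bash
python3 -m handwheel '[[[0,0,0],[0,0,0]],[[0,0,0],[0,0,0]],[[0,0,0],[0,0,0]],[[0,0,-0.5],[0,0,0]],[[0,0,-2],[0,0,0]],[[0,0,-4],[0,0,0]],[[0,0,-6],[0,0,0]],[[0,0,-8],[0,0,0]]]' 5.6 && python3 -m handwheel '[[[4,-1,0],[0,0,-4]],[[8,-2,0],[0,0,-8]],[[12,-3,0],[0,0,-12]],[[16,-4.5,0],[0,0,-16]],[[20,-6,0],[0,0,-20]],[[24,-7,0],[0,0,-24.6]],[[27.6,-7.3,0],[0,0,-24.6]],[[27.6,-7.3,0],[0,0,-24.6]]]' && python3 -m handwheel '[[[0,0,0],[0,0,0]],[[0,0,0],[0,0,0]],[[0,0,0],[0,0,0]],[[0,0,0],[0,0,0]],[[0,0,0],[0,0,0]],[[0,0,0],[0,0,0]],[[0,0,0],[0,0,0]],[[0,0,0],[0,0,0]]]' 4.5
python3 - <<'E'
from h import *
print(sense()["q"].round(1))
c=cal("wrist"); im=camera("wrist"); print([(round(d["score"],2),np.round(c[1].T@(np.array(d["centre"])-c[2]),3).tolist()) for d in find_in("wrist","tweezers")])
np.savez("w5.npz",K=c[0],R=c[1],t=c[2]); cv2.imwrite("pics/w5.png",im)
s=camera("side"); cv2.imwrite("pics/side2.png",s)
o=np.zeros((560,800,3),np.uint8); o[:480,:480]=im[:,80:560]; o[:300,480:]=cv2.resize(s[200:350,150:310],(320,300)); cv2.imwrite("pics/m2.png",o)
E
```

```text
clock: 16.25
tcp_pos: [0.4935, -0.2112, 0.2655]
eef_rot: [-180.0, -0.0, 82.0]
wrist_force: [-0.3, 0.5, -0.5]
gripper_width: 0.654
grasp_force: 0.0
clock: 16.92
tcp_pos: [0.4598, 0.0802, 0.2654]
eef_rot: [179.8, -0.2, 107.2]
wrist_force: [0.1, -0.4, -0.8]
gripper_width: 0.652
grasp_force: 0.0
clock: 17.58
tcp_pos: [0.4598, 0.0719, 0.2647]
eef_rot: [-180.0, 0.0, 106.6]
wrist_force: [-0.1, 0.9, -0.1]
gripper_width: 0.523
grasp_force: 0.0
[-13.9  19.5  -3.1 123.9   1.7  36.7  -1.7]
[(0.65, [0.444, 0.087, 0.009])]
```

View pics/m2.png

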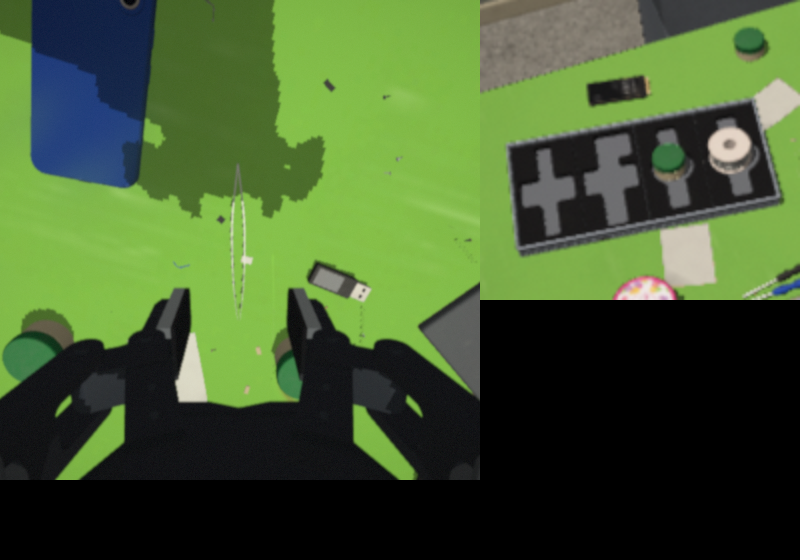

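Run:
```python
from h import *
d=np.load("w5.npz"); c=(d["K"],d["R"],d["t"])
for z in(.004,.008):
  a,b=px2w("",318,164,z,c),px2w("",318.3,318,z,c); print("tw",a,b,(a+b)/2,np.linalg.norm(a-b),np.degrees(np.arctan2(*(a-b)[1::-1])))
```

```text
tw [0.44271161 0.1269861  0.004     ] [0.47619704 0.01468268 0.004     ] [0.45945433 0.07083439 0.004     ] 0.1171893006482225 106.6029677413439
tw [0.44263753 0.12725063 0.008     ] [0.47554234 0.01689449 0.008     ] [0.45908994 0.07207256 0.008     ] 0.11515730055628631 106.6029677413439
```

```bash
python3 - <<'E'
import cv2
im=cv2.imread("pics/w5.png"); print(im[148:170:1,314:323].min(1).astype(int).tolist()); print(im[312:330,314:323].max(1).tolist())
E
python3 -m handwheel '[[[0,0,2],[0,0,0]],[[0,0,4],[0,0,0]],[[0,0,6],[0,0,0]],[[0,0,7.5],[0,0,0]],[[0,0,8.5],[0,0,0]],[[0,0,8.9],[0,0,0]],[[0,0,8.9],[0,0,0]],[[0,0,8.9],[0,0,0]]]' && python3 -m handwheel '[[[0,0,0],[0,0,0]],[[0,0,0],[0,0,0]],[[0,0,0],[0,0,0]],[[0,0,0],[0,0,0]],[[0,0,0],[0,0,0]],[[0,0,0],[0,0,0]],[[0,0,0],[0,0,0]],[[0,0,0],[0,0,0]]]' 0.3 40
```

```text
[[41, 106, 73], [40, 106, 73], [39, 106, 73], [41, 107, 73], [40, 107, 74], [39, 107, 74], [39, 106, 74], [39, 108, 74], [41, 107, 74], [41, 107, 73], [40, 107, 73], [41, 107, 74], [41, 106, 73], [39, 107, 73], [38, 104, 73], [42, 106, 74], [40, 108, 73], [40, 108, 74], [41, 107, 74], [42, 107, 76], [44, 108, 77], [43, 108, 75]]
[[105, 194, 149], [109, 195, 153], [107, 196, 152], [105, 195, 151], [104, 195, 150], [102, 195, 149], [95, 194, 144], [90, 194, 141], [82, 193, 137], [77, 193, 135], [76, 194, 135], [77, 194, 135], [76, 194, 135], [77, 195, 134], [76, 194, 134], [75, 193, 134], [76, 194, 134], [76, 194, 135]]
clock: 18.4
tcp_pos: [0.4601, 0.0723, 0.1761]
eef_rot: [180.0, 0.0, 106.6]
wrist_force: [0.8, 0.9, 0.4]
gripper_width: 0.525
grasp_force: 0.0
clock: 19.07
tcp_pos: [0.4601, 0.0723, 0.1765]
eef_rot: [179.9, 0.0, 106.6]
wrist_force: [-0.6, 0.2, 6.4]
gripper_width: 0.104
grasp_force: 40.2
```

```bash
python3 -m handwheel '[[[0,0,-3],[0,0,0]],[[0,0,-6],[0,0,0]],[[0,0,-9],[0,0,-3]],[[-3.9,-1,-9],[0,0,-10]],[[-7.7,-2,-9],[0,0,-17]],[[-11.6,-3.1,-9],[0,0,-24]],[[-15.5,-4.1,-9],[0,0,-31]],[[-19.3,-5.1,-9],[0,0,-38]]]' && python3 -m handwheel '[[[-2.4,-3.2,0],[0,0,-7]],[[-4.8,-6.3,0],[0,0,-14]],[[-7.2,-9.5,0],[0,0,-21]],[[-9.6,-12.6,0],[0,0,-27.5]],[[-12,-15.8,0],[0,0,-27.5]],[[-14.4,-19,0],[0,0,-27.5]],[[-14.4,-19,0],[0,0,-27.5]],[[-14.4,-19,0],[0,0,-27.5]]]' && python3 -m handwheel '[[[0,0,0],[0,0,0]],[[0,0,0],[0,0,0]],[[0,0,0],[0,0,0]],[[0,0,0],[0,0,0]],[[0,0,0],[0,0,0]],[[0,0,0],[0,0,0]],[[0,0,0],[0,0,0]],[[0,0,0],[0,0,0]]]'
python3 - <<'E'
from h import *
print(sense()["q"].round(1))
c=cal("wrist"); im=camera("wrist"); np.savez("w6.npz",K=c[0],R=c[1],t=c[2]); cv2.imwrite("pics/w6.png",im)
E
```

```text
clock: 19.73
tcp_pos: [0.4655, -0.1147, 0.2663]
eef_rot: [180.0, 0.1, 141.9]
wrist_force: [0.3, -0.3, 0.2]
gripper_width: 0.098
grasp_force: 39.6
clock: 20.4
tcp_pos: [0.4593, -0.3544, 0.2658]
eef_rot: [-179.9, 0.0, 168.7]
wrist_force: [-0.3, 0.6, -0.5]
gripper_width: 0.102
grasp_force: 39.6
clock: 21.07
tcp_pos: [0.4605, -0.3513, 0.2657]
eef_rot: [-180.0, -0.0, 169.1]
wrist_force: [0.1, 0.5, -0.1]
gripper_width: 0.101
grasp_force: 39.6
[ 39.6  28.4 -10.9 108.5   7.5  43.7 103.7]
```

View pics/w6.png

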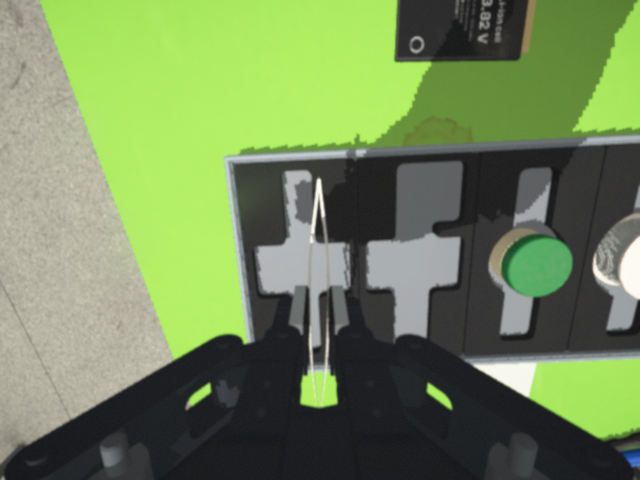

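```bash
python3 -m handwheel '[[[-0.5,-0.4,0],[0,0,-1]],[[-1.0,-0.8,0],[0,0,-2]],[[-1.5,-1.15,0],[0,0,-3]],[[-1.5,-1.15,0],[0,0,-3]],[[-1.5,-1.15,1],[0,0,-3]],[[-1.5,-1.15,2],[0,0,-3]],[[-1.5,-1.15,3],[0,0,-3]],[[-1.5,-1.15,4],[0,0,-3]]]'
python3 - <<'E'
from h import *
d=np.load("w6.npz"); c=(d["K"],d["R"],d["t"])
T=np.array([.4605,-.3513]); X=np.array([-.982,.189])
for u,v in((319,180),(319,405)): p=px2w("",u,v,.094,c); print(p,(p[:2]-T)@X)
print("slot top end",px2w("",299,171,.012,c),"bottom end mid",px2w("",312,346,.012,c))
E
```

```text
clock: 21.78
tcp_pos: [0.4726, -0.3652, 0.224]
eef_rot: [180.0, -0.1, 172.1]
wrist_force: [-0.3, 0.3, -1.2]
gripper_width: 0.098
grasp_force: 39.6
[ 0.40350163 -0.34100754  0.094     ] 0.057917677057978546
[ 0.51804241 -0.36315589  0.094     ] -0.05874740715024436
slot top end [ 0.40453139 -0.3545083   0.012     ] bottom end mid [ 0.53721187 -0.37225782  0.012     ]
```

```bash
python3 -m handwheel '[[[0.1,0.1,1],[0,0,0]],[[0.1,0.1,2],[0,0,0]],[[0.1,0.1,3],[0,0,0]],[[0.1,0.1,3.4],[0,0,0]],[[0.1,0.1,3.7],[0,0,0]],[[0.1,0.1,3.9],[0,0,0]],[[0.1,0.1,4.1],[0,0,0]],[[0.1,0.1,4.1],[0,0,0]]]'
```

```text
clock: 22.45
tcp_pos: [0.4724, -0.3646, 0.1848]
eef_rot: [-180.0, 0.0, 172.1]
wrist_force: [0.1, -0.1, -0.4]
gripper_width: 0.098
grasp_force: 39.6
```

Almost down; a little further until contact.

```bash
python3 -m handwheel '[[[0,0,0.05],[0,0,0]],[[0,0,0.1],[0,0,0]],[[0,0,0.15],[0,0,0]],[[0,0,0.15],[0,0,0]],[[0,0,0.15],[0,0,0]],[[0,0,0.15],[0,0,0]],[[0,0,0.15],[0,0,0]],[[0,0,0.15],[0,0,0]]]'
```

```text
clock: 23.12
tcp_pos: [0.4724, -0.3646, 0.1845]
eef_rot: [-180.0, 0.0, 172.1]
wrist_force: [-2.6, 2.1, 8.0]
gripper_width: 0.097
grasp_force: 40.6
```

```bash
python3 -m handwheel '[[[0,0,0],[0,0,0]],[[0,0,0],[0,0,0]],[[0,0,0],[0,0,0]],[[0,0,-0.5],[0,0,0]],[[0,0,-2],[0,0,0]],[[0,0,-5],[0,0,0]],[[0,0,-8.5],[0,0,0]],[[0,0,-11.5],[0,0,0]]]' 2.6 && python3 -m handwheel '[[[0.5,3.7,0],[0,0,6.5]],[[1,7.4,0],[0,0,13]],[[1.5,11.1,0],[0,0,19.5]],[[2,14.8,0],[0,0,26]],[[2.5,18.5,0],[0,0,32.5]],[[3,22.2,0],[0,0,39]],[[3.5,26,0],[0,0,45.5]],[[4.1,29.7,0],[0,0,52]]]' && python3 -m handwheel '[[[0,0,0],[0,0,6]],[[0,0,0],[0,0,13]],[[0,0,0],[0,0,20]],[[0,0,0],[0,0,27]],[[0,0,0],[0,0,27]],[[0,0,0],[0,0,27]],[[0,0,0],[0,0,27]],[[0,0,0],[0,0,27]]]'
python3 - <<'E'
from h import *
print(sense()["q"].round(1))
d=np.load("w2.npz"); c=(d["K"],d["R"],d["t"])
print(px2w("",479,8,.012,c),px2w("",467,151,.012,c))
E
```

```text
clock: 23.78
tcp_pos: [0.4722, -0.3644, 0.3]
eef_rot: [180.0, 0.0, 172.1]
wrist_force: [0.0, -0.1, -0.5]
gripper_width: 0.303
grasp_force: 0.0
clock: 24.45
tcp_pos: [0.4725, -0.0644, 0.2986]
eef_rot: [180.0, 0.0, 120.0]
wrist_force: [0.2, -0.8, 0.1]
gripper_width: 0.307
grasp_force: 0.0
clock: 25.12
tcp_pos: [0.4727, -0.0664, 0.2983]
eef_rot: [180.0, -0.0, 93.5]
wrist_force: [0.1, -0.7, 0.1]
gripper_width: 0.304
grasp_force: 0.0
[  1.4  17.1  -1.  121.2   0.4  41.7   3.6]
[0.59466844 0.41843367 0.012     ] [0.59987617 0.28882869 0.012     ]
```

```bash
python3 -m handwheel '[[[3.9,0,0],[0,0,0]],[[7.8,0,0],[0,0,0]],[[11.7,0,0],[0,0,0]],[[15.6,0,0],[0,0,0]],[[19.5,0,0],[0,0,0]],[[23.4,0,0],[0,0,0]],[[27.3,1,0],[0,0,0]],[[31,2,0],[0,0,0]]]' 4 && python3 -m handwheel '[[[2.5,3,0],[0,0,0]],[[5,6,0],[0,0,0]],[[7.5,9,1],[0,0,0]],[[10,12,2],[0,0,0]],[[10.2,13,3],[0,0,0]],[[10.2,13,3.3],[0,0,0]],[[10.2,13,3.3],[0,0,0]],[[10.2,13,3.3],[0,0,0]]]'
python3 - <<'E'
from h import *
print(sense()["tcp_pos"].round(4),sense()["eef_rot"].round(1),sense()["q"].round(1))
c=cal("wrist"); im=camera("wrist"); np.savez("w7.npz",K=c[0],R=c[1],t=c[2]); cv2.imwrite("pics/w7.png",im)
s=camera("side"); cv2.imwrite("pics/side3.png",s)
o=np.zeros((560,800,3),np.uint8); o[:480,:480]=im[:,80:560]; o[:300,480:]=cv2.resize(s[200:350,150:310],(320,300)); cv2.imwrite("pics/m3.png",o)
E
```

```text
clock: 25.78
tcp_pos: [0.474, 0.2464, 0.2984]
eef_rot: [-180.0, -0.0, 93.5]
wrist_force: [1.2, -0.5, -0.0]
gripper_width: 0.469
grasp_force: 0.0
clock: 26.45
tcp_pos: [0.5979, 0.3527, 0.2649]
eef_rot: [-179.9, 0.1, 93.3]
wrist_force: [0.9, 0.2, -0.2]
gripper_width: 0.47
grasp_force: 0.0
[0.5979 0.3527 0.2649] [-1.799e+02  1.000e-01  9.330e+01] [-31.5  37.3  -6.2  92.    4.8  51.1 -36.1]
```

View pics/m3.png

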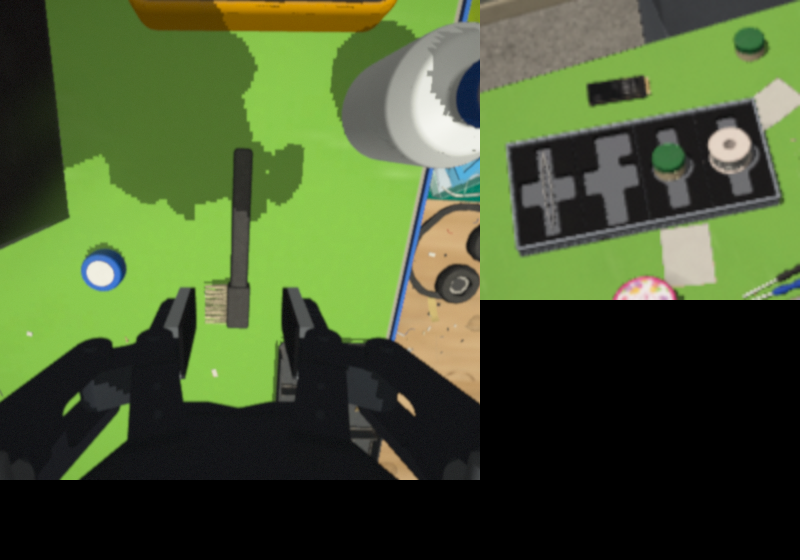

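Run:
```python
from h import *
d=np.load("w7.npz"); c=(d["K"],d["R"],d["t"])
a,b=px2w("",80+242,149,.012,c),px2w("",80+238,327,.006,c); print("ends",a,b,(a+b)/2,np.linalg.norm(a-b),np.degrees(np.arctan2(*(a-b)[1::-1])))
L=[px2w("",80+u,v,.012,c) for u,v in((232,240),(249,240))]; print(L)
print("bottle",px2w("side",512,272,0), px2w("",80+360,140,0.01,c), w2px("",[.593,.427,.12],c))
```

```text
ends [0.59561144 0.42005961 0.012     ] [0.60068813 0.28605498 0.006     ] [0.59814978 0.3530573  0.009     ] 0.1342349203366824 92.16958150584423
[array([0.59235568, 0.35842161, 0.012     ]), array([0.6042204 , 0.35911035, 0.012     ])]
bottle [0.70564661 0.44764681 0.        ] [0.67137664 0.42999247 0.01      ] [318.30914634 135.9261035 ]
```

```bash
python3 -m handwheel '[[[0,0,2],[0,0,1]],[[0,0,4],[0,0,1]],[[0,0,6],[0,0,1]],[[0,0,7.5],[0,0,1]],[[0,0,8.5],[0,0,1]],[[0,0,8.8],[0,0,1]],[[0,0,8.8],[0,0,1]],[[0,0,8.8],[0,0,1]]]' && python3 -m handwheel '[[[0,0,0],[0,0,0]],[[0,0,0],[0,0,0]],[[0,0,0],[0,0,0]],[[0,0,0],[0,0,0]],[[0,0,0],[0,0,0]],[[0,0,0],[0,0,0]],[[0,0,0],[0,0,0]],[[0,0,0],[0,0,0]]]' 0.8 40
```

```text
clock: 27.22
tcp_pos: [0.5987, 0.354, 0.1782]
eef_rot: [179.9, -0.0, 92.4]
wrist_force: [-0.5, -0.1, 0.7]
gripper_width: 0.469
grasp_force: 0.0
clock: 27.88
tcp_pos: [0.5989, 0.3541, 0.1785]
eef_rot: [179.9, -0.1, 92.3]
wrist_force: [-0.7, -0.2, 5.5]
gripper_width: 0.176
grasp_force: 39.8
```

```bash
python3 -m handwheel '[[[0,0,-3],[0,0,0]],[[0,0,-6],[0,0,0]],[[0,0,-9],[0,0,0]],[[-2,-3,-10],[0,0,0]],[[-4,-6.5,-11],[0,0,0]],[[-6,-9.5,-11],[0,0,0]],[[-7.5,-11.8,-11],[0,0,0]],[[-7.5,-11.8,-11],[0,0,0]]]' && python3 -m handwheel '[[[-3.9,0,0],[0,0,6.5]],[[-7.8,0,0],[0,0,13]],[[-11.7,0,0],[0,0,19.5]],[[-15.6,0,0],[0,0,26]],[[-19.5,0,0],[0,0,32.5]],[[-23.4,0,0],[0,0,39]],[[-27.3,0,0],[0,0,45.5]],[[-31,0,0],[0,0,52]]]'
```

```text
clock: 28.55
tcp_pos: [0.4793, 0.2704, 0.2868]
eef_rot: [-179.7, 0.2, 92.3]
wrist_force: [-0.9, -0.7, -0.8]
gripper_width: 0.184
grasp_force: 39.2
clock: 29.22
tcp_pos: [0.4963, -0.0378, 0.2876]
eef_rot: [180.0, -0.0, 40.0]
wrist_force: [0.9, 0.1, 0.3]
gripper_width: 0.176
grasp_force: 39.2
```

```bash
python3 -m handwheel '[[[-2.5,2.7,0],[0,0,7]],[[-5,5.4,0],[0,0,14]],[[-7.5,8.1,0],[0,0,21]],[[-10,10.8,0],[0,0,28]],[[-12.5,13.5,0],[0,0,35]],[[-15,16.2,0],[0,0,42]],[[-17,18.2,0],[0,0,47.9]],[[-17,18.2,0],[0,0,47.9]]]' && python3 -m handwheel '[[[0,0,0],[0,0,0]],[[0,0,0],[0,0,0]],[[0,0,0],[0,0,0]],[[0,0,0],[0,0,0]],[[0,0,0],[0,0,0]],[[0,0,0],[0,0,0]],[[0,0,0],[0,0,0]],[[0,0,0],[0,0,0]]]'
python3 - <<'E'
from h import *
c=cal("wrist"); im=camera("wrist"); np.savez("w8.npz",K=c[0],R=c[1],t=c[2]); cv2.imwrite("pics/w8.png",im)
E
```

```text
clock: 29.88
tcp_pos: [0.4831, -0.2911, 0.288]
eef_rot: [179.7, -0.1, -8.3]
wrist_force: [-0.1, -0.4, -0.6]
gripper_width: 0.187
grasp_force: 39.2
clock: 30.55
tcp_pos: [0.4846, -0.2843, 0.2872]
eef_rot: [-180.0, -0.0, -7.5]
wrist_force: [0.1, -0.9, 0.4]
gripper_width: 0.178
grasp_force: 39.2
```

View pics/w8.png

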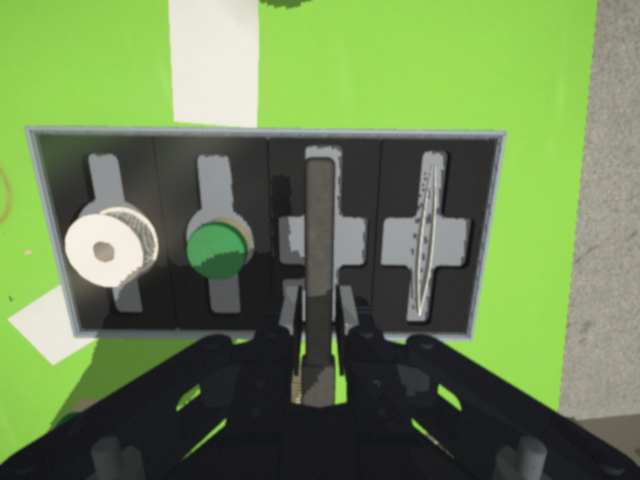

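Run:
```python
from h import *
d=np.load("w8.npz"); c=(d["K"],d["R"],d["t"])
P=np.array([px2w("",u,v,.021,c)[:2] for u,v in((28,127),(505,132),(472,338),(78,337))]); print(P.round(4).tolist(),P.mean(0).round(4)); 
e=P[1]-P[0]; f=P[0]-P[3]; print(np.linalg.norm(e),np.linalg.norm(f),np.degrees(np.arctan2(*e[::-1]))+90,np.degrees(np.arctan2(*f[::-1])))
print("brush div mids",[px2w("",u,v,.016,c)[:2].round(4) for u,v in((267,138),(380,138),(373,333))], "slot end",px2w("",324,147,.009,c).round(4))
T=np.array([.4846,-.2843]);X=np.array([np.cos(np.radians(7.5)),-np.sin(np.radians(7.5))])
p=px2w("",320,157,.119,c);print("brush end",p,(p[:2]-T)@X,(p[0]-T[0])*X[1]*-1+(p[1]-T[1])*X[0])
```

```text
[[0.5918, -0.1025], [0.5464, -0.4202], [0.3885, -0.3984], [0.4316, -0.0808]] [ 0.4896 -0.2505]
0.32097524726480187 0.16167104174473942 -8.137444215380711 -7.705801395892936
brush div mids [array([ 0.5638, -0.2597]), array([ 0.5535, -0.3372]), array([ 0.4005, -0.3194])] slot end [ 0.5525 -0.2981  0.009 ]
brush end [ 0.55136069 -0.29459986  0.119     ] 0.06753394447461189 -0.0014977221877204468
```

```bash
python3 -m handwheel '[[[-0.1,0.3,1],[0,0,0.4]],[[-0.1,0.3,3],[0,0,0.4]],[[-0.1,0.3,5],[0,0,0.4]],[[-0.1,0.3,7],[0,0,0.4]],[[-0.1,0.3,8],[0,0,0.4]],[[-0.1,0.3,8.5],[0,0,0.4]],[[-0.1,0.3,8.5],[0,0,0.4]],[[-0.1,0.3,8.5],[0,0,0.4]]]' && python3 -m handwheel '[[[0,0,0.3],[0,0,0]],[[0,0,0.6],[0,0,0]],[[0,0,0.9],[0,0,0]],[[0,0,1.2],[0,0,0]],[[0,0,1.4],[0,0,0]],[[0,0,1.5],[0,0,0]],[[0,0,1.6],[0,0,0]],[[0,0,1.6],[0,0,0]]]'
```

```text
clock: 31.27
tcp_pos: [0.4833, -0.2877, 0.2025]
eef_rot: [180.0, -0.0, -8.0]
wrist_force: [0.5, -0.3, -0.0]
gripper_width: 0.181
grasp_force: 39.2
clock: 31.93
tcp_pos: [0.4831, -0.2874, 0.1865]
eef_rot: [-180.0, 0.0, -8.0]
wrist_force: [-2.3, 2.0, 4.5]
gripper_width: 0.181
grasp_force: 39.7
```

Contact at the expected floor height. Release, rise and check.

```bash
python3 -m handwheel '[[[0,0,0],[0,0,0]],[[0,0,0],[0,0,0]],[[0,0,0],[0,0,0]],[[0,0,-0.5],[0,0,0]],[[0,0,-2],[0,0,0]],[[0,0,-5],[0,0,0]],[[0,0,-8.5],[0,0,0]],[[0,0,-12],[0,0,0]]]' 3 && python3 -m handwheel '[[[-1.5,0,0],[0,0,0]],[[-3,0,0],[0,0,0]],[[-3,0,-1],[0,0,0]],[[-3,0,-1],[0,0,0]],[[-3,0,-1],[0,0,0]],[[-3,0,-1],[0,0,0]],[[-3,0,-1],[0,0,0]],[[-3,0,-1],[0,0,0]]]'
python3 - <<'E'
from h import *
c=cal("wrist"); im=camera("wrist"); s=camera("side"); np.savez("w9.npz",K=c[0],R=c[1],t=c[2])
o=np.zeros((560,800,3),np.uint8); o[:480,:520]=im[:,:520]; o[:300,520:]=cv2.resize(s[200:350,160:300],(280,300)); 
z=camera("scene"); cv2.imwrite("pics/w9.png",im); o[300:500,520:]=cv2.resize(z[220:370,230:440],(280,200)); cv2.imwrite("pics/m4.png",o)
E
```

```text
clock: 32.6
tcp_pos: [0.4827, -0.2873, 0.3074]
eef_rot: [-180.0, 0.1, -8.0]
wrist_force: [0.6, -0.2, 0.0]
gripper_width: 0.351
grasp_force: 0.0
clock: 33.27
tcp_pos: [0.4539, -0.2831, 0.3158]
eef_rot: [180.0, 0.0, -7.9]
wrist_force: [0.0, 0.1, 0.2]
gripper_width: 0.355
grasp_force: 0.0
```

View pics/m4.png

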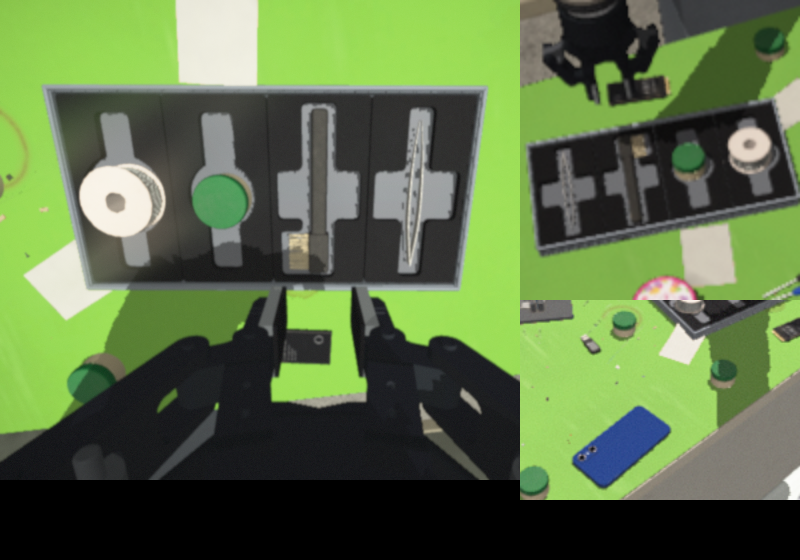

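Run:
```python
from h import *
d=np.load("w9.npz"); c=(d["K"],d["R"],d["t"])
print("jar",px2w("",221,202,.035,c),"spool",px2w("",116,201,.035,c))
s=sense(); print(s["clock"],s["dq"].round(2)); print(hand_in())
```

```text
jar [ 0.49240092 -0.21455909  0.035     ] spool [ 0.50420978 -0.13574596  0.035     ]
33.4167 [-0.01 -0.3   0.09  0.05  0.07 -0.04  0.02]
the job is handed in; nothing more can be done
None
```

I put the spool, flux jar, tweezers and brush into their inserts and handed the job in at 33.4 s. Each was lowered until it touched the recess floor, the brush bristles lie in the widened end, and I never gripped the phone or USB stick.

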